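# Stow a found battery under the cantilever tray of the battery case

## Robot

A 6-joint arm with a two-finger parallel gripper is mounted at the origin on the work surface. World frame = base frame: x ahead of the robot, y to its left, z up, the work surface at z = 0. Lengths are in m, angles in degrees, forces in N, time in s.
With the tool pointing down it reaches from about 0.25 to 0.725 m from the base axis. Payload 9.7 kg.
Tool frame: the origin (TCP) lies at the very end of the fingers, on their centre line; the grasp point (between the pads) lies 19 mm behind it; x points along the fingers, z is the direction in which the jaws open and shut, and the axes are right-handed (so a half turn about x gives the same grasp; the last joint's range is limited). The gripper opens to 85 mm and grips with 20 to 120 N. Pads are 22 mm wide; open, the fingers measure 114 mm over their backs; the gripper's body (76 mm by 85 mm) begins 54 mm behind the grasp point. The pads swing forward as they close: fully open they stand 13 mm farther back than shut.
Start: joints at [66.349, 4.979, 10.078, 95.1, 0, 90], TCP at [0.221, 0.504, 0.231] pointing down, gripper open.
Joint ranges: [-179.16, 179.16], [-48.56, 103.87], [-65.8, 70.77], [-126.05, 130.52], [-82.76, 87.17], [-180, 180]. Speed limits (degrees/s): [127.2, 127.2, 147.25, 180, 180, 180].

## Interface

Orientations are given as [roll, pitch, yaw] about the fixed x, y, z axes, in that order (R = Rz(yaw) Ry(pitch) Rx(roll)).
In Python, from workcell import sensors, vision, job_done gives the robot as it stands.
- The arm moves only by the tool carry_out, never from a script. Its argument "increments" is a list of rows, each a list of 7 numbers: the turn, a rotation vector about the tool's x, y, z in degrees, then the shift along the tool's x, y, z in mm, then the opening in per cent of the stroke, from 0 (shut) to 100 (fully open). A call has 1 to 12 rows; each row shifts and turns the commanded pose from where the row before left it, along the tool's axes as they then stand; what a row does not reach is not made up. A row lasts 1/8 s, in which the tool goes at most 62.5 mm and 10.7 degrees, less where a joint would pass 70% of its speed; a pose out of reach is approached as far as the arm can. A call is refused whole if a number of a shift passes 62.5 or a number of a turn 10.7, either way. A call with a gripper value outside its range is refused whole. The fingers move at their own pace and stop on an object; "squeeze" is the grip in N (left out, the last holds). Time passes only in rows, so rows that do not move let the fingers close. It gives the time, the measured TCP pose, the force and the opening at its end, in the units of the state.
- sensors.get_obs(): the state, without advancing time (a new reading comes with each control period).
- vision.camera(name): name is "side" or "top"; returns the picture (420x560x3 uint8, red, green, blue); there is no depth.
- vision.calibration(name): a dict with "camera_matrix" (3x3 intrinsics, pixels), "extrinsics" (4x4, takes a point from world to camera coordinates). Camera axes: x right, y up, looking along -z (the intrinsics and any distortion apply to the point x, -y, -z); pixel columns grow to the right and rows downward; lengths in m; the calibration is good to about 2 mm. A picture is of the moment at which its call begins. calibration takes no time and is no camera call.
- job_done(): hands the job in, once; it reports no verdict.
The state is a dict: "time": time; "q": joint angles; "qd": joint speeds; "joint_efforts": joint torques, N m; "ee_pos": TCP position; "tcp_rot": TCP orientation; "wrist_force": force on the tool from outside, world axes, zero at the start; "torque": the same for the moment, N m; "opening": finger opening in m.
Only numpy, scipy, OpenCV 4.12 (cv2) and the standard library are available. Lean on these libraries where they do the work, as an engineer would, in place of code of your own. Each camera call takes 0.05 s, during which the arm holds its last target.

## Task

A small sealed battery has turned up on the recycling sorting bench. Lift the cantilever tray of the metal case by its handle and swing it over to the robot's left, clear of the compartment; stand the battery upright on the floor of the compartment underneath, then lower the tray fully home over it. Leave the power adapter that lies near the battery where it is.

Things in the scene. Friction and masses are not known exactly. Their poses are not given: they have to be found in the camera images.
- case: Fixed painted metal case. Origin: centre of its underside, on the bench; z up, x along its long side, y to the side the tray swings to. 220 (x) by 170 (y) mm, rim 75 high; open compartment inside 210 by 160, floor 5 above the bench. Its tray (220 by 170, 24 deep, underside 2 above the rim) stays level on parallel arms, with stiff hinges: it stays where left; 6 N at the handle moves it.
- tray_handle (a point): Centre of the tray's steel handle bar: 128 mm along case x, 12 wide, 16 high, on two end posts, 45 above the tray's floor. Tray home: at (0, 0, 126) in the case frame. It moves on an arc of radius 95 in the case y-z plane: the arms, when home 20 degrees above level towards -y, swing over the top through 140 degrees to a stop: there it is as high as at home, 178.5 towards +y, compartment clear.
- battery_center (a point): Centre of the battery: a loose black block standing on the bench, 97 (x, long side) by 43 (y) by 52 (z, up) mm, about 0.5 kg, a thin grey seam round it near the top and two small brass terminal tabs standing 7 mm above its top, 36 mm either side of the centre. The centre is 26 mm above its underside.
- adapter_center (a point): Centre of the power adapter, the battery's look-alike, to be left alone: a loose black block with rounded edges, 100 (x) by 46 (y) by only 30 (z) mm, no terminals on top, a grey socket in one end. Its centre is 15 mm above its underside, which lies on the bench.
Not all that is in view belongs to the job. Leave any blue, orange or turquoise look-alike of the part that bears battery_center alone.

How it is judged:
By the outcome, as a careful person would: the job done as asked, in the order asked, and still so for the second after the job is handed in, with the robot touching nothing.
It also fails if it takes over 67 s, if anything falls off the work surface, if the arm or the gripper's body presses on something with over 40 N, if the wrist force passes 120 N, or if a joint passes its speed limit or range.

## Working session

There is one attempt and no reset: what is moved stays moved. The work goes in short steps, Python scripts to look and compute and a tool call to move; the robot and the scene stay as the last step left them, time stands still between calls to the robot, and variables do not carry over. Pictures are saved under pics/ and viewed, and the job is handed in when it is done.

Besides the shell and the picture viewer there is one more tool, called after "Call:" by a JSON object that holds its "op" and its "data". carry_out: Moves the arm, as the interface text tells. Its arguments: {"type":"object","properties":{"increments":{"type":"array"},"squeeze":{"type":"number"}},"required":["increments"]}

```bash
mkdir -p pics; ls
python3 - <<'E'
from workcell import sensors, vision
import cv2,json
for n in("top","side"):
    im=vision.camera(n); cv2.imwrite(f"pics/{n}0.png",im[:,:,::-1])
    c=vision.calibration(n); print(n,c)
print(sensors.get_obs())
E
```

```text
pics
top {'camera_matrix': array([[546.14066738,   0.        , 286.43197137],
       [  0.        , 546.14066738, 211.78805792],
       [  0.        ,   0.        ,   1.        ]]), 'extrinsics': array([[-6.06850093e-03, -9.99980683e-01, -1.34444509e-03,
        -1.28535959e-01],
       [ 9.88492226e-01, -6.20199126e-03,  1.51144483e-01,
        -6.14387579e-01],
       [-1.51149902e-01, -4.11753081e-04,  9.88510768e-01,
        -9.85910864e-01],
       [ 0.00000000e+00,  0.00000000e+00,  0.00000000e+00,
         1.00000000e+00]])}
side {'camera_matrix': array([[412.06400274,   0.        , 281.27419621],
       [  0.        , 412.06400274, 205.41327086],
       [  0.        ,   0.        ,   1.        ]]), 'extrinsics': array([[-0.85462208, -0.5192458 , -0.00221232,  0.42866604],
       [ 0.34551009, -0.57184216,  0.74405599, -0.34124634],
       [-0.38761304,  0.6351223 ,  0.66811361, -0.63285439],
       [ 0.        ,  0.        ,  0.        ,  1.        ]])}
{'time': 0.1, 'q': array([ 6.63479149e+01,  5.00885572e+00,  1.00385648e+01,  9.50997705e+01,
       -1.17977905e-03,  8.99990607e+01]), 'qd': array([ 0.08240998, -0.10062628,  0.15009319,  0.01879315,  0.00088749,
       -0.07950676]), 'joint_efforts': array([-7.11003177e-04, -5.21560264e+01,  4.65654194e+01,  1.60323962e-02,
        1.64051147e-05, -6.00950074e-06]), 'ee_pos': array([0.22057164, 0.5036055 , 0.23064142]), 'tcp_rot': array([-179.03621531,   89.92992864, -112.68736046]), 'wrist_force': array([-0.49977776,  0.10873958,  0.16934126]), 'torque': array([-0.0047475 ,  0.05344733, -0.01486444]), 'opening': 0.0857233721115991}
```

View pics/top0.png

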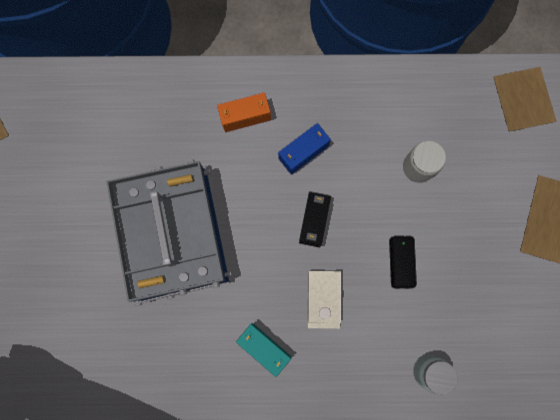

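View pics/side0.png

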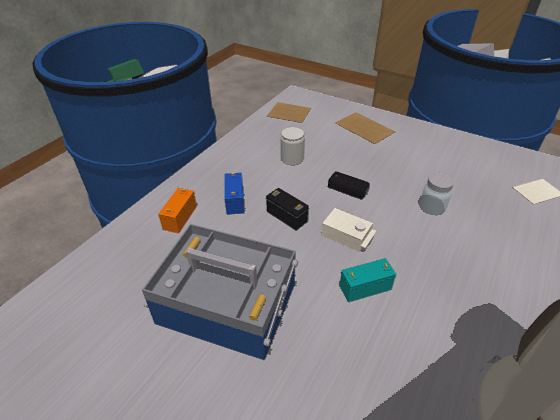

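```bash
cat > h.py <<'E'
import numpy as np,cv2
from workcell import sensors, vision
def ray(n,u,v):
    c=vision.calibration(n);K=c["camera_matrix"];E=c["extrinsics"]
    d=np.array([(u-K[0,2])/K[0,0],-(v-K[1,2])/K[1,1],-1.]);R=E[:3,:3]
    return -R.T@E[:3,3],R.T@d
def onz(n,u,v,z):
    o,d=ray(n,u,v);return o+d*(z-o[2])/d[2]
def proj(n,p):
    c=vision.calibration(n);K=c["camera_matrix"];E=c["extrinsics"]
    q=E[:3,:3]@np.asarray(p)+E[:3,3];return np.array([K[0,2]+K[0,0]*q[0]/-q[2],K[1,2]-K[1,1]*q[1]/-q[2]])
def tri(u1,v1,u2,v2):
    A=[];b=[]
    for n,u,v in(("top",u1,v1),("side",u2,v2)):
        o,d=ray(n,u,v);d/=np.linalg.norm(d);P=np.eye(3)-np.outer(d,d);A.append(P);b.append(P@o)
    return np.linalg.lstsq(np.vstack(A),np.hstack(b),rcond=None)[0]
E
python3 - <<'E'
import cv2
t=cv2.imread('pics/top0.png');s=cv2.imread('pics/side0.png')
cv2.imwrite('pics/c1.png',cv2.resize(t[150:310,95:255],None,fx=3.7,fy=3.7,interpolation=cv2.INTER_CUBIC))
a=cv2.resize(t[180:300,280:430],None,fx=5,fy=5,interpolation=cv2.INTER_CUBIC)
cv2.imwrite('pics/c2.png',cv2.convertScaleAbs(a,alpha=2))
cv2.imwrite('pics/c3.png',cv2.resize(s[165:365,140:390],None,fx=3,fy=3,interpolation=cv2.INTER_CUBIC))
E
```

```text
(no output)
```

View pics/c1.png

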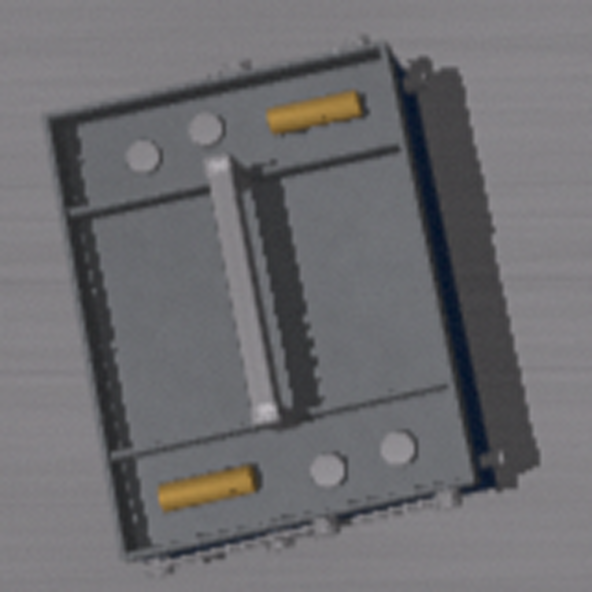

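View pics/c2.png

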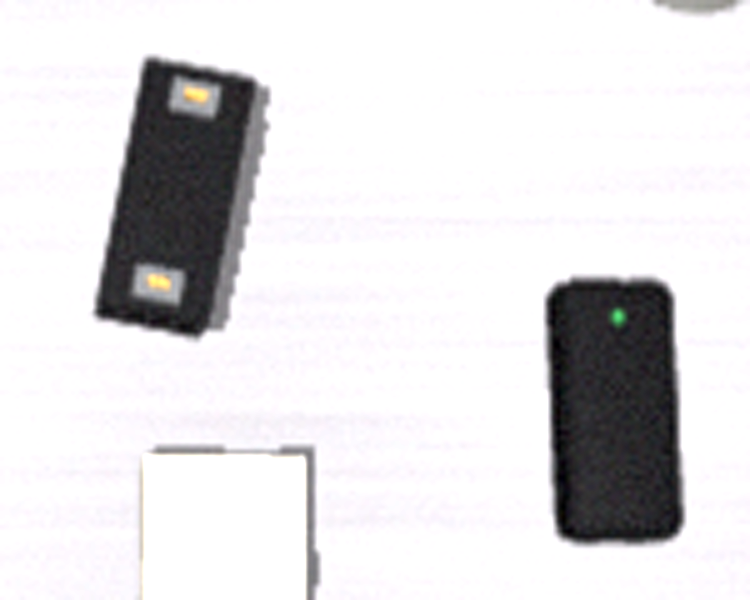

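View pics/c3.png

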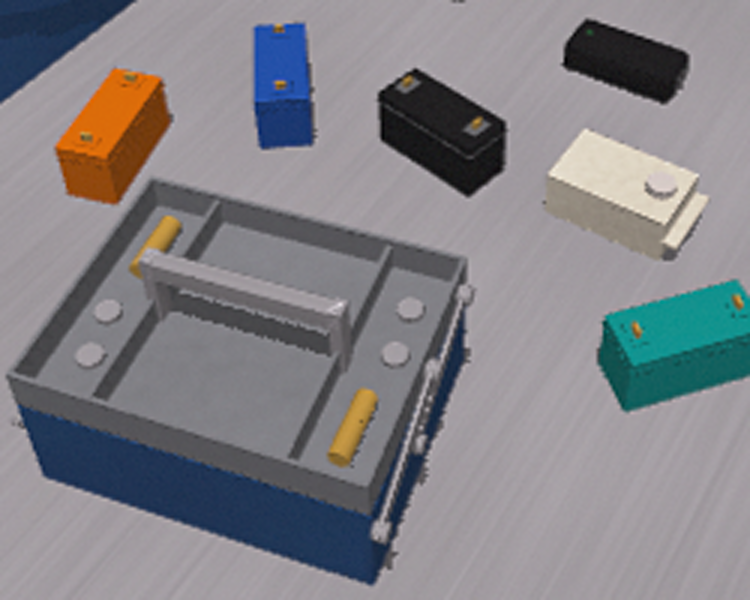

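Candidates (top view): black block with two brass tabs (316,219) is the battery. The adapter is at (403,262): rounded, low, green LED, no tabs. The look-alikes are orange (244,112), blue (305,148) and turquoise (264,349); the cream box is at (325,299). The close crop shows tabs and a seam on the block at (316,219), so I choose that one.

Run:
```python
from h import *
t=cv2.imread('pics/top0.png')
f=lambda x,y:((x+.5)/3.7-.5+95,(y+.5)/3.7-.5+150)
c=[onz("top",*f(*p),.101) for p in((48,117),(385,45),(478,487),(125,553))]
c=np.array(c);print(np.round(c,4),"tray ctr",c.mean(0))
print([np.linalg.norm(c[i]-c[(i+1)%4]) for i in range(4)])
d=c[1]+c[0]-c[2]-c[3];print("yaw",np.degrees(np.arctan2(d[1],d[0])))
d=c[0]-c[1]+c[3]-c[2];print("yaw via y",np.degrees(np.arctan2(d[1],d[0]))-90)
a,b=[onz("top",*f(*p),.134) for p in((219,158),(265,418))];print("handle",a,b,(a+b)/2,np.linalg.norm(a-b),np.degrees(np.arctan2(*(a-b)[1::-1])))
# side handle ends (top face)
g=lambda x,y:(x/3+140,y/3+165)
for p in((147,258),(342,306)):print("side",onz("side",*g(*p),.134))
# battery top by tabs
hsv=cv2.cvtColor(t,cv2.COLOR_BGR2HSV)
roi=t[180:260,290:345]
m=((roi.max(2)<45)).astype(np.uint8)
n,l,st,ce=cv2.connectedComponentsWithStats(m);i=1+st[1:,4].argmax();print(st[i])
cn=cv2.findContours((l==i).astype(np.uint8),0,2)[0][0];r=cv2.minAreaRect(cn);bx=cv2.boxPoints(r)+[290,180];print(bx)
k=lambda x,y:((x+.5)/5-.5+280,(y+.5)/5-.5+180)
q=np.array([onz("top",*p,.052) for p in bx]);print(q,q.mean(0),[np.linalg.norm(q[i]-q[i-1]) for i in range(4)])
q=np.array([onz("top",*k(*p),.052) for p in((147,58),(258,78),(203,335),(97,317))]);print("manual",q,q.mean(0),[np.linalg.norm(q[i]-q[i-1]) for i in range(4)])
d=q[0]+q[1]-q[2]-q[3];print("yaw",np.degrees(np.arctan2(d[1],d[0])))
a,b=[onz("top",*k(*p),.059) for p in((195,95),(158,283))];print("tabs",a,b,(a+b)/2,np.linalg.norm(a-b),np.degrees(np.arctan2(*(a-b)[1::-1])))
a,b=[onz("side",*g(*p),.059) for p in((408,79),(479,121))];print("side tabs",a,b,(a+b)/2,np.linalg.norm(a-b),np.degrees(np.arctan2(*(a-b)[1::-1])))
```

```text
[[ 0.6631  0.1903  0.101 ]
 [ 0.6981  0.0264  0.101 ]
 [ 0.4826 -0.0217  0.101 ]
 [ 0.4526  0.1448  0.101 ]] tray ctr [0.57408742 0.08494404 0.101     ]
[np.float64(0.1675739412635227), np.float64(0.2208227741596463), np.float64(0.1690926715442932), np.float64(0.21530710457004965)]
yaw 12.390906138053454
yaw via y 11.12178143695705
handle [0.63587869 0.0979989  0.134     ] [0.51385437 0.07306125 0.134     ] [0.57486653 0.08553007 0.134     ] 0.1245464617489983 11.550277812875576
side [0.63098399 0.09910293 0.134     ]
side [0.51284648 0.06983907 0.134     ]
[   9   12   32   55 1026]
[[298.69230747 242.53845978]
 [308.88461304 191.57692528]
 [331.         196.00000763]
 [320.80769348 246.96154022]]
[[ 0.55461632 -0.15483385  0.052     ]
 [ 0.65115917 -0.17502315  0.052     ]
 [ 0.64239624 -0.21668582  0.052     ]
 [ 0.5461006  -0.19593483  0.052     ]] [ 0.59856808 -0.18561941  0.052     ] [np.float64(0.04197390411884452), np.float64(0.09863128880193636), np.float64(0.04257424781858437), np.float64(0.09850610661038028)]
manual [[ 0.65188306 -0.17525028  0.052     ]
 [ 0.64392941 -0.21709186  0.052     ]
 [ 0.54678203 -0.19481376  0.052     ]
 [ 0.5537498  -0.15539927  0.052     ]] [ 0.59908607 -0.18563879  0.052     ] [np.float64(0.10012092101668808), np.float64(0.04259081715634472), np.float64(0.0996690851102654), np.float64(0.04002563709040537)]
yaw -12.174195514480356
tabs [ 0.6363168 -0.1927764  0.059    ] [ 0.56559457 -0.17799183  0.059     ] [ 0.60095569 -0.18538411  0.059     ] 0.0722510704804251 -11.807704034362057
side tabs [ 0.63398942 -0.19444383  0.059     ] [ 0.56263958 -0.18034527  0.059     ] [ 0.5983145  -0.18739455  0.059     ] 0.07272942372393107 -11.177519371054183
```

```bash
cat >> h.py <<'E'
from scipy.spatial.transform import Rotation as Ro
def pose():
    o=sensors.get_obs();return np.array(o["ee_pos"]),Ro.from_euler("xyz",o["tcp_rot"],degrees=True).as_matrix(),o
def rot(a): # tool x down, tool z horizontal at world angle a deg
    z=np.array([np.cos(np.radians(a)),np.sin(np.radians(a)),0]);x=np.array([0,0,-1.]);return np.c_[x,np.cross(z,x),z]
def ang(R): return np.degrees(np.arctan2(R[1,2],R[0,2]))
H=np.array([.574,.085]);CY=11.7
def casept(y,z): # in case frame at x=0
    a=np.radians(CY);return np.array([H[0]-np.sin(a)*y,H[1]+np.cos(a)*y,z])
E
python3 - <<'E'
from h import *
p,R,o=pose();print(np.round(R,3),ang(R))
for a in(101.7,-78.3):
    T=rot(a);print(a,np.round(Ro.from_matrix(R.T@T).as_rotvec(degrees=True),2))
g=np.r_[H,.2];print("shift world",g-p,"in final tool frame",rot(101.7).T@(g-p)*1e3, "in init",R.T@(g-p)*1e3)
E
```

```text
[[-0.    -0.916  0.401]
 [-0.001  0.401  0.916]
 [-1.    -0.    -0.001]] 66.34885412311894
101.7 [-3.535e+01 -7.000e-02 -2.000e-02]
-78.3 [ 1.4465e+02 -3.0000e-02  9.0000e-02]
shift world [ 0.35342836 -0.4186055  -0.03064142] in final tool frame [  30.64141984 -261.19723024 -481.57883404] in init [  30.9470148  -491.67216041 -241.62332676]
```

Call:
{"op": "carry_out", "data": {"increments": [[-8.84,0,0,0,0,0,100],[-8.84,0,0,0,0,0,100],[-8.84,0,0,0,0,0,100],[-8.84,0,0,0,0,0,100],[0,0,0,0,-26,-48,100],[0,0,0,0,-26,-48,100],[0,0,0,0,-26,-48,100],[0,0,0,0,-26,-48,100]]}}

```text
time: 1.1
ee_pos: [0.3622, 0.3354, 0.231]
tcp_rot: [123.0, 90.0, -135.2]
wrist_force: [1.6, 0.9, 1.3]
opening: 0.0853
```

```bash
cat > st.py <<'E'
from h import *
import sys
p,R,o=pose();print(o["time"],np.round(p,4),"ang",ang(R),"tilt",np.round(R[:,0],3),"q",np.round(o["q"],1),"F",np.round(o["wrist_force"],1),o["opening"])
def to(x,y,z,a):
    T=rot(a);print("turn",np.round(Ro.from_matrix(R.T@T).as_rotvec(degrees=True),2),"shift in final frame mm",np.round(T.T@(np.array([x,y,z])-p)*1e3,1),"in cur",np.round(R.T@(np.array([x,y,z])-p)*1e3,1))
if len(sys.argv)>1: to(*map(float,sys.argv[1:]))
E
python3 st.py .574 .085 .2 101.7
```

```text
1.1 [0.3622 0.3354 0.231 ] ang 101.72871952003929 tilt [-0. -0. -1.] q [42.8 -2.7  2.2 95.  -0.  31.1] F [1.6 0.9 1.3] 0.08530801237898937
turn [ 0.03 -0.01 -0.01] shift in final frame mm [  31.  -156.6 -288.2] in cur [  31.  -156.5 -288.3]
```

Call:
{"op": "carry_out", "data": {"increments": [[0,0,0,0,-26,-48,100],[0,0,0,0,-26,-48,100],[0,0,0,0,-26,-48,60],[0,0,0,0,-26,-48,60],[0,0,0,0,-26,-48,60],[0,0,0,10,-26.5,-48,60],[0,0,0,20,0,0,60],[0,0,0,0,0,0,60]]}}

```text
time: 2.1
ee_pos: [0.5725, 0.086, 0.1993]
tcp_rot: [85.8, 89.8, -172.5]
wrist_force: [0.0, -0.5, 0.7]
opening: 0.0516
```

```bash
python3 st.py .574 .085 .107 101.7
python3 - <<'E'
from h import *
s=vision.camera("side")[:,:,::-1];t=vision.camera("top")[:,:,::-1]
print(proj("side",casept(0,.126)),proj("top",casept(0,.126)))
cv2.imwrite('pics/g1.png',cv2.hconcat([cv2.resize(s[170:370,130:330],(400,400)),cv2.resize(t[130:330,80:280],(400,400))]))
E
```

```text
2.1 [0.5725 0.086  0.1993] ang 101.6445414155172 tilt [-0.004 -0.    -1.   ] q [ 8.5  8.7 10.6 92.1  0.  -3.1] F [ 0.  -0.5  0.7] 0.05158912317934424
turn [-0.06  0.02 -0.21] shift in final frame mm [92.3 -1.3 -1.3] in cur [92.3 -1.6 -1.3]
[220.1970523  261.59363027] [161.33127076 228.1903643 ]
```

View pics/g1.png

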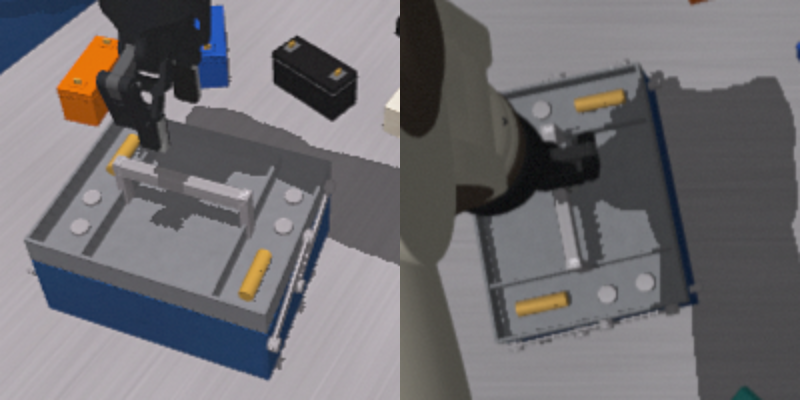

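The gripper hangs above the handle bar's middle, with the bar centre at side pixel (220,262). Descending and closing.

Call:
{"op": "carry_out", "data": {"increments": [[0,0,0,25,-1,0,60],[0,0,0,25,0,0,60],[0,0,0,25,0,0,60],[0,0,0,17,0,0,60],[0,0,0,0,0,0,60]]}}

```text
time: 2.82
ee_pos: [0.5736, 0.0872, 0.1089]
tcp_rot: [86.1, 89.9, -172.2]
wrist_force: [0.2, 0.3, 0.1]
opening: 0.0509
```

```bash
python3 st.py .574 .085 .107 101.7
```

```text
2.825 [0.5736 0.0872 0.1089] ang 101.75090835569294 tilt [-0.001 -0.    -1.   ] q [ 8.6  8.5  0.4 82.   0.  -3.1] F [0.2 0.3 0.1] 0.050899121310201544
turn [ 0.05  0.   -0.07] shift in final frame mm [ 1.9  0.  -2.3] in cur [ 1.9  0.  -2.3]
```

Call:
{"op": "carry_out", "data": {"increments": [[0,0,0,1.5,0,-2,30],[0,0,0,0,0,0,0],[0,0,0,0,0,0,0],[0,0,0,0,0,0,0],[0,0,0,0,0,0,0]], "squeeze": 60}}

```text
time: 3.45
ee_pos: [0.5749, 0.0852, 0.1088]
tcp_rot: [-80.2, 89.9, 21.6]
wrist_force: [-1.1, 3.2, 6.1]
opening: 0.0112
```

```bash
python3 st.py .574 .085 .107 101.7
python3 - <<'E'
import numpy as np
# arc increments in (up, +y) mm from home, 14 deg steps 
a=np.radians(np.linspace(160,20,21));y=95*np.cos(a);z=95*np.sin(a)
print(np.round(np.c_[-np.diff(z),np.diff(y)],1).tolist())
E
```

```text
3.45 [0.5749 0.0852 0.1088] ang 101.72596073457738 tilt [ 0.002  0.001 -1.   ] q [ 8.4  8.5  0.4 81.8  0.  -3.3] F [-1.1  3.2  6.1] 0.011169460306724142
turn [0.03 0.02 0.1 ] shift in final frame mm [1.8 1.  0. ] in cur [1.8 1.  0. ]
[[-10.6, 4.6], [-10.0, 5.9], [-9.2, 7.1], [-8.3, 8.1], [-7.2, 9.1], [-6.1, 9.9], [-4.8, 10.6], [-3.5, 11.1], [-2.1, 11.4], [-0.7, 11.6], [0.7, 11.6], [2.1, 11.4], [3.5, 11.1], [4.8, 10.6], [6.1, 9.9], [7.2, 9.1], [8.3, 8.1], [9.2, 7.1], [10.0, 5.9], [10.6, 4.6]]
```

Call:
{"op": "carry_out", "data": {"increments": [[0,0,0,-10.6,0,4.6,0],[0,0,0,-10,0,5.9,0],[0,0,0,-9.2,0,7.1,0],[0,0,0,-8.3,0,8.1,0],[0,0,0,-7.2,0,9.1,0]]}}

```text
time: 4.08
ee_pos: [0.5678, 0.118, 0.1534]
tcp_rot: [-177.9, 89.9, -76.3]
wrist_force: [2.3, -5.7, -1.7]
opening: 0.0111
```

```bash
python3 st.py
```

```text
4.075 [0.5678 0.118  0.1534] ang 101.65102865299868 tilt [ 0.001 -0.002 -1.   ] q [11.8  8.2  5.  86.8 -0.1  0.2] F [ 2.3 -5.7 -1.7] 0.011147492745823082
```

Moving cleanly, with forces under 7 N. Continuing along the arc.

Call:
{"op": "carry_out", "data": {"increments": [[0,0,0,-6.1,0,9.9,0],[0,0,0,-4.8,0,10.6,0],[0,0,0,-3.5,0,11.1,0],[0,0,0,-2.1,0,11.4,0],[0,0,0,-0.7,0,11.6,0],[0,0,0,0.7,0,11.6,0],[0,0,0,2.1,0,11.4,0],[0,0,0,3.5,0,11.1,0],[0,0,0,4.8,0,10.6,0],[0,0,0,6.1,0,9.9,0]]}}

```text
time: 5.32
ee_pos: [0.5447, 0.2264, 0.1538]
tcp_rot: [28.8, 90.0, 130.5]
wrist_force: [-3.5, 0.1, 4.4]
opening: 0.0108
```

```bash
python3 st.py .538 .260 .1088 101.7
```

```text
5.325 [0.5447 0.2264 0.1538] ang 101.72628778659661 tilt [-0.  0. -1.] q [22.6  9.6  6.6 87.   0.  10.8] F [-3.5  0.1  4.4] 0.010772879278750605
turn [ 0.03  0.02 -0.01] shift in final frame mm [45.  -0.3 34.2] in cur [45.  -0.3 34.2]
```

Call:
{"op": "carry_out", "data": {"increments": [[0,0,0,7.2,0,9.1,0],[0,0,0,8.3,0,8.1,0],[0,0,0,9.2,0,7.1,0],[0,0,0,10,0,5.9,0],[0,0,0,10.2,0,4.4,0],[0,0,0,0,0,0,0],[0,0,0,0,0,0,0]]}}

```text
time: 6.2
ee_pos: [0.5376, 0.2598, 0.1088]
tcp_rot: [81.4, 90.0, -176.9]
wrist_force: [-6.6, -0.2, 8.3]
opening: 0.0108
```

```bash
python3 st.py .538 .260 .1088 101.7
```

```text
6.2 [0.5376 0.2598 0.1088] ang 101.72276326350539 tilt [-0.001 -0.    -1.   ] q [25.8 10.8  3.  82.2  0.  14.1] F [-6.6 -0.2  8.3] 0.010777266478513573
turn [ 0.02  0.01 -0.04] shift in final frame mm [-0.  -0.4  0.1] in cur [-0.  -0.4  0.1]
```

Call:
{"op": "carry_out", "data": {"increments": [[0,0,0,0,0,0,50],[0,0,0,0,0,0,50],[0,0,0,0,0,0,50],[0,0,0,0,0,0,50],[0,0,0,-25,0,0,50],[0,0,0,-40,0,0,50],[0,0,0,-40,0,0,100],[7.8,0,0,0,0,0,100],[7.8,0,0,0,0,0,100],[7.8,0,0,0,0,0,100]]}}

```text
time: 7.45
ee_pos: [0.5383, 0.2598, 0.2132]
tcp_rot: [-58.5, 90.0, 19.5]
wrist_force: [-0.5, 0.7, -0.2]
opening: 0.0856
```

```bash
python3 st.py .599 -.186 .15 78.3
```

```text
7.45 [0.5383 0.2598 0.2132] ang 78.04933961191182 tilt [ 0.  0. -1.] q [25.8 11.3 15.1 93.8 -0.  37.7] F [-0.5  0.7 -0.2] 0.08558035702079476
turn [-0.25  0.    0.  ] shift in final frame mm [  63.2 -149.8 -424.2] in cur [  63.2 -151.7 -423.6]
```

Call:
{"op": "carry_out", "data": {"increments": [[-0.2,0,0,0,-16.7,-47.1,100],[0,0,0,0,-16.7,-47.1,100],[0,0,0,0,-16.7,-47.1,100],[0,0,0,0,-16.7,-47.1,100],[0,0,0,0,-16.7,-47.1,100],[0,0,0,0,-16.7,-47.1,100],[0,0,0,0,-16.7,-47.1,100],[0,0,0,10,-16.7,-47.1,100],[0,0,0,20,-16.7,-47.1,100],[0,0,0,33,0,0,100],[0,0,0,0,0,0,100]]}}

```text
time: 8.82
ee_pos: [0.5996, -0.1858, 0.1474]
tcp_rot: [84.1, 89.7, 162.5]
wrist_force: [0.2, 0.9, -0.3]
opening: 0.0855
```

```bash
python3 st.py .599 -.186 .015 78.3;python3 - <<'E'
from h import *
s=vision.camera("side")[:,:,::-1];t=vision.camera("top")[:,:,::-1]
cv2.imwrite('pics/g2.png',cv2.hconcat([cv2.resize(s[100:400,80:380],(400,400)),cv2.resize(t[110:350,30:430],(400,240)).copy() if 0 else cv2.copyMakeBorder(cv2.resize(t[110:350,30:430],(400,240)),80,80,0,0,0)]))
E
```

```text
8.825 [ 0.5996 -0.1858  0.1474] ang 78.4468741944439 tilt [-0.005  0.001 -1.   ] q [-17.2  15.2  12.4  87.5   0.   -5.7] F [ 0.2  0.9 -0.3] 0.08545766435923842
turn [ 0.15  0.03 -0.28] shift in final frame mm [132.4   0.5  -0.3] in cur [ 1.324e+02 -1.000e-01 -4.000e-01]
```

View pics/g2.png

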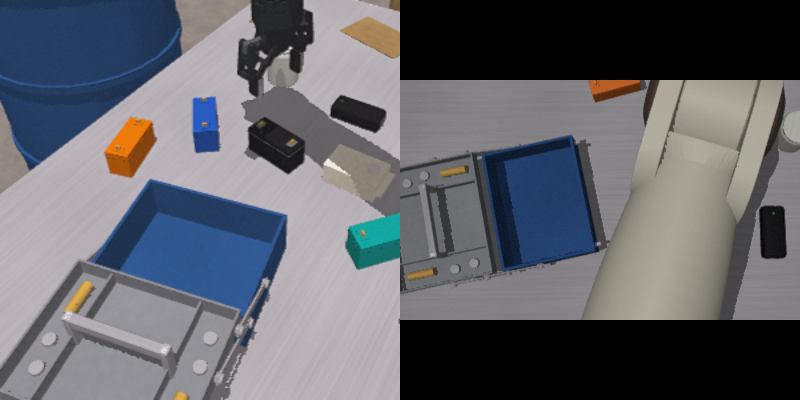

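The tray sits at its left stop and the blue compartment is open. The battery is under the gripper, untouched. Descending.

Call:
{"op": "carry_out", "data": {"increments": [[0,0,0,35,0,0,100],[0,0,0,35,0,0,100],[0,0,0,30,0,0,100],[0,0,0,20,0,0,100],[0,0,0,13,0,0,100],[0,0,0,0,0,0,100]]}}

```text
time: 9.68
ee_pos: [0.601, -0.1854, 0.0172]
tcp_rot: [85.2, 90.0, 163.7]
wrist_force: [-0.6, 0.7, 0.0]
opening: 0.0856
```

```bash
python3 st.py .599 -.186 .013 78.3;python3 - <<'E'
from h import *
s=vision.camera("side")[:,:,::-1]
cv2.imwrite('pics/g3.png',cv2.resize(s[130:260,220:370],None,fx=4,fy=4))
E
```

```text
9.675 [ 0.601  -0.1854  0.0172] ang 78.5246871019704 tilt [-0.  0. -1.] q [-17.1  16.9   0.1  73.2  -0.   -5.7] F [-0.6  0.7  0. ] 0.08562107768800271
turn [ 0.22  0.   -0.02] shift in final frame mm [ 4.2  1.8 -1. ] in cur [ 4.2  1.8 -1. ]
```

View pics/g3.png

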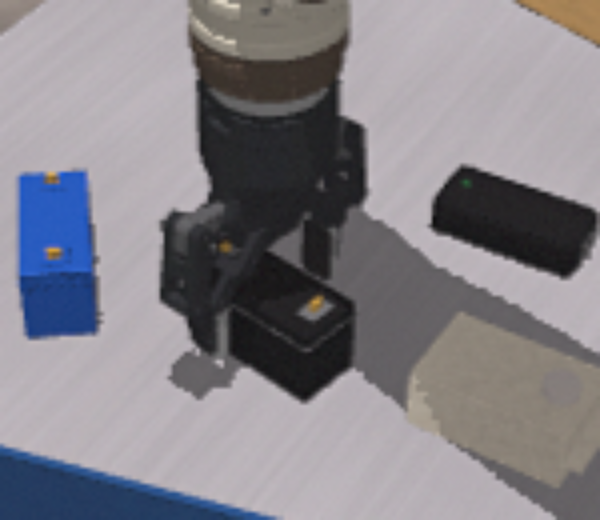

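Fingers straddle the battery. The adapter is well clear. Closing.

Call:
{"op": "carry_out", "data": {"increments": [[0,0,0,3,1,-1,100],[0,0,0,0,0,0,40],[0,0,0,0,0,0,0],[0,0,0,0,0,0,0],[0,0,0,0,0,0,0],[0,0,0,0,0,0,0],[0,0,0,-20,0,0,0],[0,0,0,-30,0,0,0]], "squeeze": 60}}

```text
time: 10.72
ee_pos: [0.5987, -0.1859, 0.0639]
tcp_rot: [78.9, 89.8, 157.4]
wrist_force: [-0.3, 0.3, -4.0]
opening: 0.0424
```

```bash
python3 st.py .574 .085 .2 101.7;python3 - <<'E'
from h import *
s=vision.camera("side")[:,:,::-1]
cv2.imwrite('pics/g4.png',cv2.resize(s[110:260,220:370],None,fx=4,fy=4))
E
```

```text
10.725 [ 0.5987 -0.1859  0.0639] ang 78.51538096759946 tilt [-0.003  0.001 -1.   ] q [-17.3  15.6   3.8  78.3   0.   -5.8] F [-0.3  0.3 -4. ] 0.04237287882711528
turn [-23.18   0.07  -0.18] shift in final frame mm [-136.1  -30.7  270.2] in cur [-135.7   78.6  260.6]
```

View pics/g4.png

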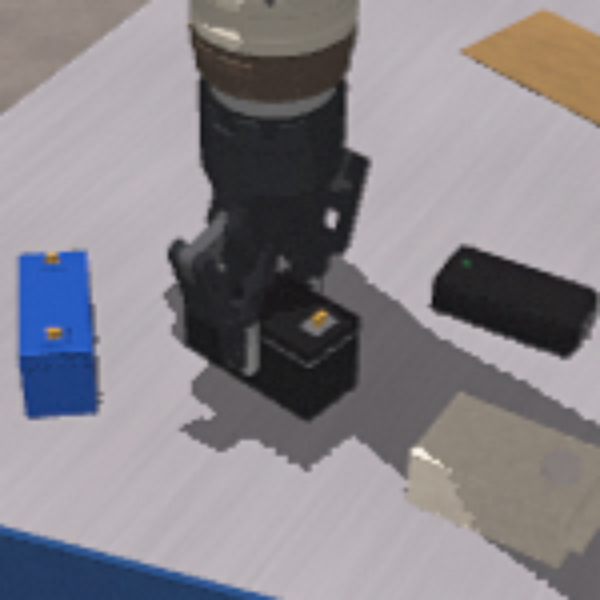

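Call:
{"op": "carry_out", "data": {"increments": [[0,0,0,-40,0,0,0],[0,0,0,-45,0,0,0],[-7.7,0,0,-20,0,0,0],[-7.7,0,0,0,0,0,0],[-7.8,0,0,0,0,0,0],[0,0,0,0,-4.4,38.6,0],[0,0,0,0,-4.4,38.6,0],[0,0,0,0,-4.4,38.6,0],[0,0,0,0,-4.4,38.6,0],[0,0,0,0,-4.4,38.6,0],[0,0,0,0,-4.4,38.6,0],[0,0,0,0,-4.4,38.6,0]]}}

```text
time: 12.28
ee_pos: [0.5746, 0.0858, 0.1691]
tcp_rot: [64.0, 90.0, 165.7]
wrist_force: [0.5, 0.4, -4.7]
opening: 0.0423
```

Call:
{"op": "carry_out", "data": {"increments": [[0,0,0,20,0,0,0],[0,0,0,0,0,0,0]]}}

```text
time: 12.52
ee_pos: [0.574, 0.0848, 0.1476]
tcp_rot: [85.3, 89.8, -173.0]
wrist_force: [0.0, -0.4, -5.2]
opening: 0.0423
```

```bash
python3 st.py .574 .085 .0205 101.7;python3 - <<'E'
from h import *
s=vision.camera("side")[:,:,::-1]
cv2.imwrite('pics/g5.png',cv2.resize(s[130:380,100:350],None,fx=2.4,fy=2.4))
E
```

```text
12.525 [0.574  0.0848 0.1476] ang 101.7657590999808 tilt [-0.003 -0.    -1.   ] q [ 8.4  8.4  4.6 86.4  0.  -3.4] F [ 0.  -0.4 -5.2] 0.04233911287333067
turn [ 0.07  0.02 -0.19] shift in final frame mm [127.1  -0.    0.2] in cur [ 1.271e+02 -5.000e-01  1.000e-01]
```

View pics/g5.png

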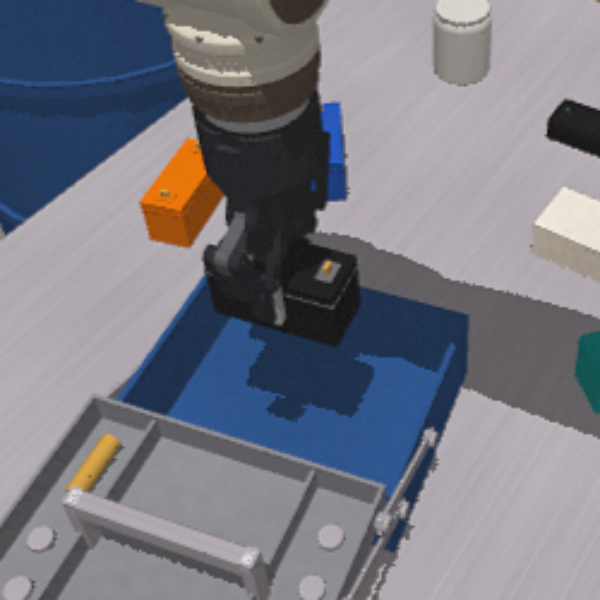

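The battery hangs upright over the compartment, square to it. Lowering.

Call:
{"op": "carry_out", "data": {"increments": [[0,0,0,30,0,0,0],[0,0,0,35,0,0,0],[0,0,0,30,0,0,0],[0,0,0,18,0,0,0],[0,0,0,9,0,0,0],[0,0,0,0,0,0,0],[0,0,0,0,0,0,0]]}}

```text
time: 13.45
ee_pos: [0.5758, 0.0845, 0.0285]
tcp_rot: [-93.2, 89.9, 8.6]
wrist_force: [-0.6, -0.9, -4.7]
opening: 0.0421
```

Call:
{"op": "carry_out", "data": {"increments": [[0,0,0,2,0,0,0],[0,0,0,0,0,0,0]]}}

```text
time: 13.7
ee_pos: [0.5752, 0.0845, 0.0255]
tcp_rot: [-90.1, 90.0, 11.6]
wrist_force: [-0.1, -0.1, -4.2]
opening: 0.0425
```

Call:
{"op": "carry_out", "data": {"increments": [[0,0,0,3,0,0,0],[0,0,0,0,0,0,0]]}}

```text
time: 13.95
ee_pos: [0.5749, 0.0844, 0.0218]
tcp_rot: [86.4, 90.0, -171.9]
wrist_force: [-0.6, 0.2, -4.7]
opening: 0.0421
```

Call:
{"op": "carry_out", "data": {"increments": [[0,0,0,2,0,0,0],[0,0,0,0,0,0,0]]}}

```text
time: 14.2
ee_pos: [0.575, 0.0844, 0.02]
tcp_rot: [91.5, 90.0, -166.8]
wrist_force: [0.1, -0.5, -4.6]
opening: 0.0421
```

Call:
{"op": "carry_out", "data": {"increments": [[0,0,0,1.5,0,0,0],[0,0,0,0,0,0,0]]}}

```text
time: 14.45
ee_pos: [0.5752, 0.0845, 0.0197]
tcp_rot: [-94.4, 90.0, 7.3]
wrist_force: [-4.4, -1.0, 4.9]
opening: 0.0423
```

Contact with the floor: wrist z force went from -4.6 to +4.9 N. Releasing and lifting.

Call:
{"op": "carry_out", "data": {"increments": [[0,0,0,0,0,0,75],[0,0,0,0,0,0,75],[0,0,0,0,0,0,75],[0,0,0,0,0,0,75],[0,0,0,-15,0,0,75],[0,0,0,-40,0,0,75],[0,0,0,-60,0,0,75],[0,0,0,-60,0,0,60],[0,0,0,0,0,0,60]]}}

```text
time: 15.58
ee_pos: [0.577, 0.0847, 0.2005]
tcp_rot: [-93.1, 89.5, 8.6]
wrist_force: [-0.2, -0.4, 0.3]
opening: 0.0512
```

```bash
python3 st.py .538 .260 .195 101.7;python3 - <<'E'
from h import *
s=vision.camera("side")[:,:,::-1]
cv2.imwrite('pics/g6.png',cv2.resize(s[130:380,100:350],None,fx=2.4,fy=2.4))
E
```

```text
15.575 [0.577  0.0847 0.2005] ang 101.70568219410127 tilt [ 0.009  0.001 -1.   ] q [ 8.4  8.5 10.5 91.5  0.  -3.4] F [-0.2 -0.4  0.3] 0.051205702339196815
turn [ 0.01 -0.03  0.55] shift in final frame mm [  5.5   2.6 179.5] in cur [  5.4   2.6 179.5]
```

View pics/g6.png

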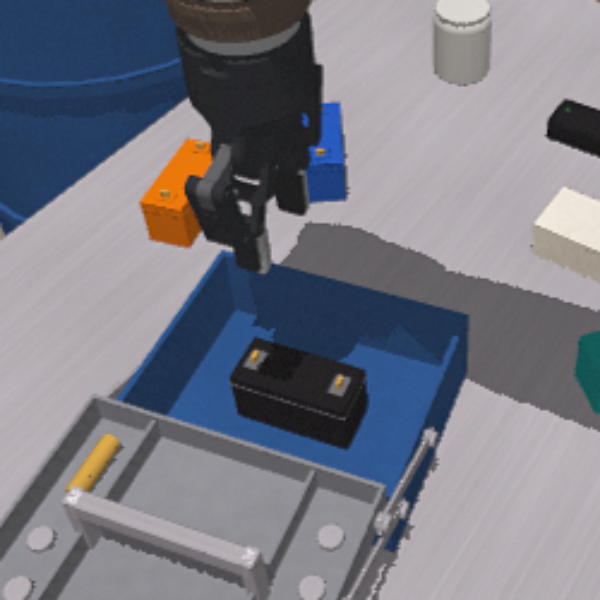

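Battery stands upright mid-floor (crop pixel 300,390). Moving to the handle.

Call:
{"op": "carry_out", "data": {"increments": [[0,0,0,-5,0,45,60],[0,0,0,0,0,45,60],[0,0,0,0,0,45,60],[0,0,0,0,1,44.5,60],[0,0,0,0,0,0,60],[0,0,0,0,0,0,60]]}}

```text
time: 16.38
ee_pos: [0.5374, 0.2597, 0.1979]
tcp_rot: [114.8, 89.9, -143.4]
wrist_force: [0.8, 0.6, -0.2]
opening: 0.0514
```

```bash
python3 st.py .538 .260 .1085 101.7
```

```text
16.375 [0.5374 0.2597 0.1979] ang 101.73288282731421 tilt [-0.001 -0.001 -1.   ] q [25.8 11.  13.1 92.2 -0.  14.1] F [ 0.8  0.6 -0.2] 0.05139656085941557
turn [ 0.03 -0.04 -0.08] shift in final frame mm [89.4 -0.7  0.2] in cur [89.4 -0.8  0.3]
```

Call:
{"op": "carry_out", "data": {"increments": [[0,0,0,25,0,0,60],[0,0,0,25,0,0,60],[0,0,0,24,0,0,60],[0,0,0,15,0,0,60],[0,0,0,0,0,0,60],[0,0,0,0,0,0,0],[0,0,0,0,0,0,0],[0,0,0,0,0,0,0],[0,0,0,0,0,0,0]]}}

```text
time: 17.5
ee_pos: [0.5382, 0.26, 0.1108]
tcp_rot: [-93.2, 89.9, 8.5]
wrist_force: [0.3, -2.3, 6.5]
opening: 0.0106
```

```bash
python3 st.py .538 .260 .1088 101.7
```

```text
17.5 [0.5382 0.26   0.1108] ang 101.71485079135655 tilt [ 0.002  0.    -1.   ] q [25.8 10.7  3.1 82.3 -0.  14.1] F [ 0.3 -2.3  6.5] 0.010571901091016165
turn [ 0.01 -0.01  0.1 ] shift in final frame mm [ 2.   0.2 -0. ] in cur [ 2.   0.2 -0. ]
```

Call:
{"op": "carry_out", "data": {"increments": [[0,0,0,-10.6,0,-4.6,0],[0,0,0,-10,0,-5.9,0],[0,0,0,-9.2,0,-7.1,0],[0,0,0,-8.3,0,-8.1,0],[0,0,0,-7.2,0,-9.1,0],[0,0,0,-6.1,0,-9.9,0],[0,0,0,-4.8,0,-10.6,0],[0,0,0,-3.5,0,-11.1,0],[0,0,0,-2.1,0,-11.4,0],[0,0,0,-0.7,0,-11.6,0]]}}

```text
time: 18.75
ee_pos: [0.5567, 0.1733, 0.1735]
tcp_rot: [-58.6, 89.8, 43.2]
wrist_force: [3.9, 5.2, 0.4]
opening: 0.0109
```

```bash
python3 st.py .556 .1724 .1733 101.7
```

```text
18.75 [0.5567 0.1733 0.1735] ang 101.76601144802163 tilt [ 0.003  0.003 -1.   ] q [17.2  8.5  7.6 88.8  0.1  5.5] F [3.9 5.2 0.4] 0.010949167502901654
turn [0.07 0.11 0.18] shift in final frame mm [ 0.2  0.9 -0.7] in cur [ 0.2  0.9 -0.7]
```

Call:
{"op": "carry_out", "data": {"increments": [[0,0,0,0.7,0,-11.6,0],[0,0,0,2.1,0,-11.4,0],[0,0,0,3.5,0,-11.1,0],[0,0,0,4.8,0,-10.6,0],[0,0,0,6.1,0,-9.9,0],[0,0,0,7.2,0,-9.1,0],[0,0,0,8.3,0,-8.1,0],[0,0,0,9.2,0,-7.1,0],[0,0,0,10,0,-5.9,0],[0,0,0,10.2,0,-4.4,0],[0,0,0,0,0,0,0],[0,0,0,0,0,0,0]]}}

```text
time: 20.25
ee_pos: [0.5756, 0.0854, 0.1109]
tcp_rot: [-89.2, 89.8, 12.6]
wrist_force: [8.7, 1.9, 0.4]
opening: 0.0106
```

```bash
python3 st.py .575 .085 .1108 101.7
```

```text
20.25 [0.5756 0.0854 0.1109] ang 101.72571499348801 tilt [ 0.004  0.001 -1.   ] q [ 8.4  8.4  0.5 81.9  0.  -3.3] F [8.7 1.9 0.4] 0.010637005515564789
turn [0.03 0.   0.23] shift in final frame mm [ 0.1  0.7 -0.3] in cur [ 0.1  0.7 -0.3]
```

Nearly home. I'll press it gently down against the stop until the force rises.

Call:
{"op": "carry_out", "data": {"increments": [[0,0,0,1.5,0,-0.5,0],[0,0,0,0,0,0,0]]}}

```text
time: 20.5
ee_pos: [0.5757, 0.0853, 0.1107]
tcp_rot: [-80.5, 89.7, 21.2]
wrist_force: [4.4, 2.5, 9.5]
opening: 0.0106
```

Call:
{"op": "carry_out", "data": {"increments": [[0,0,0,1,0,-0.4,0],[0,0,0,0,0,0,0]]}}

```text
time: 20.75
ee_pos: [0.5757, 0.0853, 0.1106]
tcp_rot: [-76.0, 89.7, 25.8]
wrist_force: [1.6, 6.0, 15.1]
opening: 0.0106
```

It is at the stop: the pose stays put while the upward force climbs to 15 N. Releasing, retreating and checking.

Call:
{"op": "carry_out", "data": {"increments": [[0,0,0,-2.5,0,0.9,0],[0,0,0,0,0,0,50],[0,0,0,0,0,0,50],[0,0,0,0,0,0,50],[0,0,0,0,0,0,50],[0,0,0,-25,0,0,50],[0,0,0,-45,0,0,50],[0,0,0,-45,0,0,50],[0,0,0,0,20,45,50],[0,0,0,0,20,50,50],[0,0,0,0,20,50,50],[0,0,0,0,20,50,50]]}}

```text
time: 22.25
ee_pos: [0.4549, 0.261, 0.2251]
tcp_rot: [-59.8, 90.0, 41.9]
wrist_force: [-0.6, 0.6, 0.8]
opening: 0.0424
```

Call:
{"op": "carry_out", "data": {"increments": [[0,0,0,0,30,50,50],[0,0,0,0,30,50,50],[0,0,0,0,30,50,50],[0,0,0,0,0,0,50]]}}

```text
time: 22.75
ee_pos: [0.3349, 0.3907, 0.225]
tcp_rot: [48.7, 90.0, 150.7]
wrist_force: [1.0, -0.2, 0.1]
opening: 0.0427
```

```bash
python3 st.py;python3 - <<'E'
from h import *
s=vision.camera("side")[:,:,::-1];t=vision.camera("top")[:,:,::-1]
cv2.imwrite('pics/e_side.png',s);cv2.imwrite('pics/e_top.png',t)
a=cv2.imread('pics/side0.png');b=cv2.imread('pics/top0.png')
cv2.imwrite('pics/e_cmp.png',cv2.resize(cv2.vconcat([cv2.hconcat([a[165:355,120:390],s[165:355,120:390]]),cv2.hconcat([b[140:330,90:360],t[140:330,90:360]])]),None,fx=1.45,fy=1.45))
E
```

```text
22.75 [0.3349 0.3907 0.225 ] ang 101.99643528408136 tilt [-0.  0. -1.] q [49.4 -0.   4.2 94.2  0.  37.4] F [ 1.  -0.2  0.1] 0.04270242443383334
```

View pics/e_cmp.png

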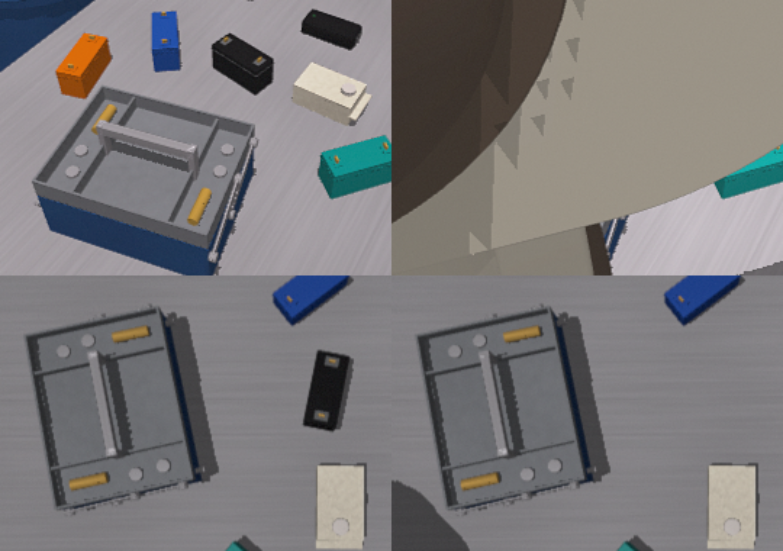

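View pics/e_top.png

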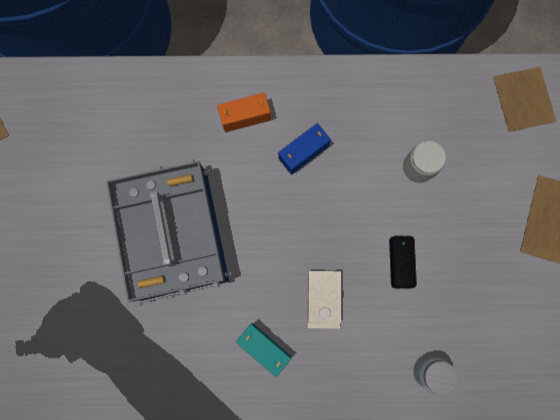

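Run:
```python
import cv2,numpy as np
a=cv2.imread('pics/top0.png',0)[155:275,105:235].astype(np.float32);b=cv2.imread('pics/e_top.png',0)[155:275,105:235].astype(np.float32)
print(cv2.phaseCorrelate(a,b),np.abs(a-b).mean(),np.abs(a-b).max())
from workcell import job_done
print(job_done())
```

```text
((0.44602977139059874, 0.023171609720236575), 0.984956531053708) 1.4826282 43.0
the job is handed in; nothing more can be done
None
```

I swung the tray over to its left stop and stood the battery upright on the compartment floor near the centre. I then brought the tray back home over it and handed the job in, with the last reading about 23 s on the clock. No verdict is reported.

- **Tray home:** at the end the handle held still while the upward force rose to about 15 N, so the tray was against its stop. The final top picture matches the starting one, except for a 0.45 px shift (under 1 mm) towards -y, the closing side. I measured that shift in the same script that handed the job in, so I did not follow it up.
- **Battery:** it made contact with the floor before release (wrist force went from -4.6 to +4.9 N). The side picture taken before closing the tray showed it upright. It is hidden under the tray now.
- **Other things:** the final top picture shows the adapter and the coloured look-alikes where they were.
- **Limits:** the largest wrist force I read, between moves, was about 16 N.
- **Check that failed:** the arm blocked the side camera's view at the end, so only the top view and the force confirm the final tray position.

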